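Sort left-hand and right-hand brackets on the metal workshop bench

ROBOT

A 6-joint arm with a two-finger parallel gripper is mounted at the origin on the work surface. World frame = base frame: x ahead of the robot, y to its left, z up, the work surface at z = 0. Lengths are in mm, angles in rad, forces in N, time in s.
With the tool pointing down it reaches from about 400 to 925 mm from the base axis. Payload 12.5 kg.
Tool frame: the origin (TCP) lies at the very end of the fingers, on their centre line; the grasp point (between the pads) lies env.grip_point_offset behind it (env.grip_point_offset is the distance from the TCP to the grasp point, in mm); y points along the fingers, z is the direction in which the jaws open and shut, and the axes are right-handed (so a half turn about y gives the same grasp; the last joint's range is limited). The gripper opens to 95 mm and grips with 3 to 60 N. Pads are 20 mm wide; open, the fingers measure 119 mm over their backs; the gripper's body (75 mm by 180 mm) begins 59 mm behind the grasp point.
Start: joints at [-1.407, 0.491, 1.559, -0, 1.092, -0.106], TCP at [166.609, -602.402, 214.661] pointing down, gripper open.
Joint ranges: [-3.1, 3.1], [-0.84, 2.19], [0.05, 2.79], [-1.13, 4.28], [0.06, 2.93], [-2.69, 2.69]. Speed limits (rad/s): [2.22, 2.22, 2.79, 3.14, 3.14, 3.14].

INTERFACE

Orientations are given as [roll, pitch, yaw] about the fixed x, y, z axes, in that order (R = Rz(yaw) Ry(pitch) Rx(roll)).
In Python, from cell import readout, read_camera, env, nets gives the robot as it stands.
- The arm moves only by the tool apply_moves, never from a script. Its argument "increments" is a list of rows, each a list of 3 entries, a list of its own where there are three numbers: the shift along the tool's x, y, z in cm, then the turn, a rotation vector about the tool's x, y, z in degrees, then the finger opening in cm, from 0 to 9.51. A call has exactly 5 rows; each row shifts and turns the pose as measured when the row begins, along the tool's axes as they then stand; what a row does not reach is not made up. A row lasts 1/8 s, in which the tool goes at most 62.5 mm and 10.7 degrees, less where a joint would pass 70% of its speed; a pose out of reach is approached as far as the arm can. A call with a gripper value outside its range is refused whole. The fingers move at their own pace and stop on an object; the grip force is fixed at half the most. Time passes only in rows, so rows that do not move let the fingers close, or fill a call up. It gives the time, the measured TCP pose, the force and the opening at its end, in the units of the state.
- readout.state(): the state, without advancing time (a new reading comes with each control period).
- read_camera(name): name is "scene" or "top" or "wrist"; returns a dict with "img" (384x512x3 uint8, red, green, blue), "vfov" (degrees; the focal length in pixels is half the picture's height over the tangent of half this angle, whatever the lens; pixels are square), "cx", "cy" (the principal point, pixels), "rvec" (rotation vector, rad) and "tvec" (3), from world to camera coordinates, as OpenCV has them; the wrist camera has in their place "mount" (4x4, takes a point from camera to tool coordinates, whose origin is the TCP and whose axes are the tool frame's). Camera axes: x right, y down, z forward; pixel columns grow to the right and rows downward; lengths in mm; the calibration is good to about 2 mm. A picture is of the moment at which its call begins: read the wrist's pose just before it. There is no depth.
- env.job_done(): hands the job in, once; it reports no verdict.
Trained networks look in a picture, given as the dict that the camera call returned (one of the last four; its "shot" number tells which), for a name from the list of things; names that differ only in an ending like _2 or _b are one class to them, and where a whole thing is asked for, a point or a joint stands for the part that bears it (a point fixed in the world has none). Each returns a list of dicts, best first, with "confidence" (0 to 1); they miss things now and then, are a little off and sometimes report something else, mostly with a low value. They report only what shows in the picture. A call takes as long as a camera call.
- nets.look_for(picture, thing): "point" ([x, y, z] in mm, in the coordinates of the camera as it stood for that picture, good to about 4 mm: the middle of the surface that is visible of it).
- nets.mark_of(picture, thing): "point" ([x, y, z] in mm, in the coordinates of the camera as it stood for that picture, good to about 4 mm: a listed point, or the origin of a listed thing).
The state is a dict: "t": time; "joints": joint angles; "qvel": joint speeds; "tau": joint torques, N m; "eef_pos": TCP position; "tcp_rot": TCP orientation; "ft_force": force on the tool from outside, world axes, zero at the start; "moment": the same for the moment, N m; "opening": opening from 0.0 (shut) to 1.0 (fully open).
Only numpy, scipy, OpenCV 4.12 (cv2) and the standard library are available. Lean on these libraries where they do the work, as an engineer would, in place of code of your own. Each camera call takes 0.05 s, during which the arm holds its last target. There are 200 camera calls.

TASK

Sort the two handed steel brackets on the bench: put the left-hand one into the bin whose pattern plate shows the left-hand shape and the right-hand one into the bin with the right-hand pattern. Lay each flat on the bin's floor with its rib up and let go. The straight and T-shaped brackets are not handed and need no sorting.

Things in the scene. Friction and masses are not known exactly. Their poses are not given: they have to be found in the camera images.
- left_bracket_rib (a point): loose steel left-hand bracket, lying flat: strap 90 x 30 x 5 mm; along its middle an upright rib to grip, 44 long, 10 thick, 5 to 44 mm above the underside; at one end a tab 30 wide, 5 thick juts out 34 sideways, to the left seen from above looking from plain end to tab end. Point: on the rib over mid strap, 28 above the underside. x: along strap to the tab end; z up; tab on +y. Starts at any yaw. 0.34 kg.
- right_bracket_rib (a point): loose steel right-hand bracket, lying flat: strap 90 x 30 x 5 mm; along its middle an upright rib to grip, 44 long, 10 thick, 5 to 44 mm above the underside; at one end a tab 30 wide, 5 thick juts out 34 sideways, to the right seen from above looking from plain end to tab end. Point: on the rib over mid strap, 28 above the underside. x: along strap to the tab end; z up; tab on -y. Starts at any yaw. 0.34 kg.
- left_bin_floor (a point): left-hand bin, red, fixed: pocket 140 (x) by 150 (y) mm inside, walls 5, rim 40 above its floor. On its +x side a ledge 62 wide, level with the rim, bears a flat fixed steel pattern plate, 76 long, no rib: tab to the left seen from above looking from plain to tab end. Bins are else alike and may swap sides. Point: centre of pocket floor, 5 above the bench; z up.
- right_bin_floor (a point): right-hand bin, red, fixed: pocket 140 (x) by 150 (y) mm inside, walls 5, rim 40 above its floor. On its +x side a ledge 62 wide, level with the rim, bears a flat fixed steel pattern plate, 76 long, no rib: tab to the right seen from above looking from plain to tab end. Bins are else alike and may swap sides. Point: centre of pocket floor, 5 above the bench; z up.

How it is judged:
By the outcome, as a careful person would: the job done as asked, in the order asked, and still so for the second after the job is handed in, with the robot touching nothing.
It also fails if it takes over 59 s, if anything falls off the work surface, if the arm or the gripper's body presses on something with over 40 N, if the wrist force passes 120 N, or if a joint passes its speed limit or range.

## Working session

There is one attempt and no reset: what is moved stays moved. The work goes in short steps, Python scripts to look and compute and a tool call to move; the robot and the scene stay as the last step left them, time stands still between calls to the robot, and variables do not carry over. Pictures are saved under pics/ and viewed, about 8 in all and at most 12, crops included, and the job is handed in when it is done.

Besides the shell and the picture viewer there is one more tool, called after "Call:" as name(argument=value, ...) on one line, values as JSON. apply_moves: Moves the arm, as the interface text tells. Its arguments: {"type":"object","properties":{"increments":{"type":"array"}},"required":["increments"]}

```bash
mkdir -p pics; ls; cat > h.py <<'E'
import numpy as np, cv2
from scipy.spatial.transform import Rotation as R
from cell import readout, read_camera, env, nets
def cam(name):
    s=readout.state(); p=read_camera(name)
    if 'mount' in p:
        T=np.eye(4); T[:3,:3]=R.from_euler('xyz',s['tcp_rot']).as_matrix(); T[:3,3]=s['eef_pos']
        W=T@np.array(p['mount'])
    else:
        M=np.eye(4); M[:3,:3]=R.from_rotvec(np.ravel(p['rvec'])).as_matrix(); M[:3,3]=np.ravel(p['tvec']); W=np.linalg.inv(M)
    p['W']=W; h=p['img'].shape[0]; p['f']=h/2/np.tan(np.radians(p['vfov'])/2)
    return p
def world(p,x): return (p['W']@np.r_[x,1])[:3]
def pix(p,X):
    c=(np.linalg.inv(p['W'])@np.r_[X,1])[:3]; return np.array([p['cx'],p['cy']])+p['f']*c[:2]/c[2]
def onplane(p,uv,z):
    d=p['W'][:3,:3]@np.array([(uv[0]-p['cx'])/p['f'],(uv[1]-p['cy'])/p['f'],1]); o=p['W'][:3,3]
    return o+d*(z-o[2])/d[2]
def save(p,n,crop=None,s=1):
    im=p['img'][:,:,::-1]
    if crop: im=im[crop[1]:crop[3],crop[0]:crop[2]]
    cv2.imwrite('pics/'+n+'.png',cv2.resize(im,None,fx=s,fy=s,interpolation=cv2.INTER_CUBIC))
T4=['left_bracket_rib','right_bracket_rib','left_bin_floor','right_bin_floor']
E
python3 - <<'E'
from h import *
print(readout.state(), env.grip_point_offset)
for n in ['scene','top']:
    p=cam(n); save(p,n,s=1.5); print(n,p['W'].round(2).tolist(),p['f'])
    for t in T4:
        for d in nets.mark_of(p,t)[:3]:
            w=world(p,d['point']); print(t,round(d['confidence'],2),w.round(0),pix(p,w).round(0))
E
```

```text
pics
{'t': 0.0, 'joints': array([-1.40660247e+00,  4.91565299e-01,  1.55947046e+00,  1.45345682e-05,
        1.09171638e+00, -1.05587870e-01]), 'qvel': array([ 0.00077818,  0.00057843, -0.00074259, -0.00226502,  0.00076234,
       -0.00126806]), 'tau': array([-1.55285801e-03, -6.12649727e+01, -2.58191818e+01,  6.91679539e-02,
        4.81370639e-02, -8.39010977e-05]), 'eef_pos': array([ 166.56578845, -602.12776365,  214.05095555]), 'tcp_rot': array([-1.57194800e+00,  1.35019011e-04, -2.87181772e+00]), 'ft_force': array([-1.00856876,  0.6645858 , -0.588969  ]), 'moment': array([ 0.01140727, -0.0036656 , -0.05568253]), 'opening': 1.000931968526036} 18.8
scene [[0.65, 0.62, -0.43, 1072.85], [0.76, -0.53, 0.39, -496.06], [0.01, -0.58, -0.81, 1074.9], [0.0, 0.0, 0.0, 1.0]] 449.2085050478677
left_bracket_rib 0.59 [ 640. -115.   28.] [256. 241.]
right_bracket_rib 0.95 [ 466. -117.   28.] [215. 200.]
left_bin_floor 0.79 [ 525. -320.    7.] [168. 260.]
right_bin_floor 0.84 [532. 305.   6.] [335. 145.]
top [[-0.02, -0.99, 0.11, 430.64], [-1.0, 0.03, 0.03, -9.8], [-0.03, -0.11, -0.99, 968.29], [0.0, 0.0, 0.0, 1.0]] 422.07031694022396
left_bracket_rib 0.63 [ 640. -117.   27.] [315. 142.]
right_bracket_rib 0.77 [ 470. -118.   29.] [319. 217.]
left_bin_floor 0.88 [ 532. -318.    5.] [405. 188.]
right_bin_floor 0.96 [532. 307.   6.] [132. 195.]
right_bin_floor 0.19 [ 530. -320.    2.] [406. 189.]
```

View pics/top.png

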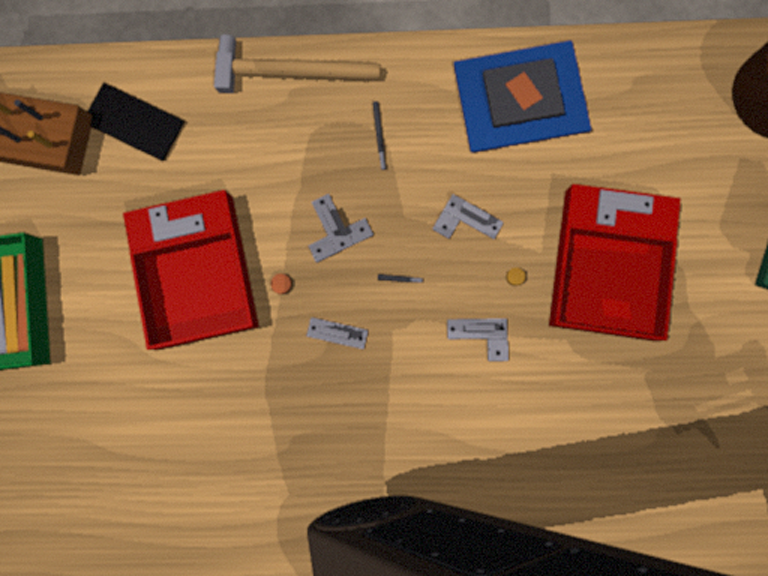

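View pics/scene.png

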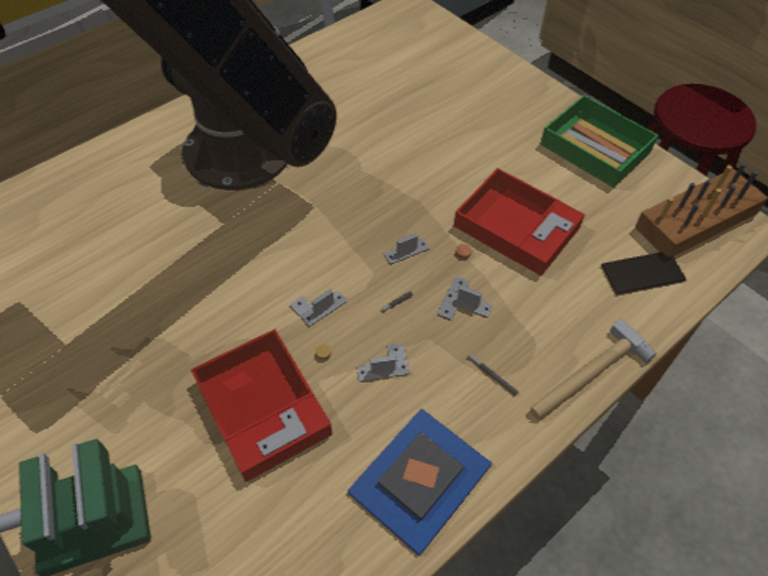

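The top view (shown at 1.5x) puts the left-hand bracket at (470,215) and the right-hand one at (478,328). The bin on the right of the picture (625,260), y≈-320, has the left-hand pattern. The bin on the left (190,270), y≈+305, has the right-hand one. The nets agree with this. In the scene view both straps lie flat with their ribs up. Next I'll go above the left bracket for a close look.

```bash
cat >> h.py <<'E'
def plan(pos,yaw,n,open_cm,start=None,step=60.,ang=10.):
    """print n calls of 5 rows from here to the pose (tool down); returns the pose reached"""
    s=readout.state(); P=np.array(s['eef_pos']) if start is None else start[0]; Q=R.from_euler('xyz',s['tcp_rot']) if start is None else start[1]
    G=R.from_euler('xyz',[-np.pi/2,0,yaw]); pos=np.array(pos,float); m=5*n
    d=pos-P; rv=(Q.inv()*G).as_rotvec()
    k=max(np.linalg.norm(d)/m, 0); a=np.degrees(np.linalg.norm(rv))/m
    print('per row mm %.0f deg %.1f'%(k,a))
    for i in range(n):
        rows=[]
        for j in range(5):
            left=m-(5*i+j); dd=pos-P; rv=(Q.inv()*G).as_rotvec()
            dd=dd*min(1/left if left>1 else 1, step/max(1e-9,np.linalg.norm(dd))); rv=rv/left
            sh=np.round(Q.inv().apply(dd)/10,2); tu=np.round(np.degrees(rv),1)
            rows.append([sh.tolist(),tu.tolist(),open_cm]); P=P+Q.apply(sh*10); Q=Q*R.from_rotvec(np.radians(tu))
        print(rows)
    print('end',P.round(1),Q.as_euler('xyz').round(3)); return P,Q
E
python3 - <<'E'
from h import *
plan([590,-118,260],1.14-np.pi,3,4.0)
E
```

```text
per row mm 43 deg 3.3
[[[-3.58, -0.3, -2.36], [0.0, -3.3, 0.0], 4.0], [[-3.71, -0.3, -2.15], [0.0, -3.3, 0.0], 4.0], [[-3.83, -0.3, -1.93], [0.0, -3.3, 0.0], 4.0], [[-3.93, -0.3, -1.71], [0.0, -3.3, 0.0], 4.0], [[-4.03, -0.3, -1.48], [0.0, -3.3, 0.0], 4.0]]
[[[-4.1, -0.3, -1.25], [0.0, -3.3, 0.0], 4.0], [[-4.17, -0.3, -1.01], [0.0, -3.3, 0.0], 4.0], [[-4.22, -0.3, -0.76], [0.0, -3.3, 0.0], 4.0], [[-4.26, -0.31, -0.52], [0.0, -3.4, 0.0], 4.0], [[-4.28, -0.3, -0.27], [0.0, -3.3, 0.0], 4.0]]
[[[-4.29, -0.31, -0.02], [0.0, -3.4, 0.0], 4.0], [[-4.28, -0.3, 0.23], [0.0, -3.3, 0.0], 4.0], [[-4.26, -0.31, 0.48], [0.0, -3.4, 0.0], 4.0], [[-4.23, -0.3, 0.73], [0.0, -3.3, -0.0], 4.0], [[-4.18, -0.31, 0.98], [0.0, -3.4, -0.0], 4.0]]
end [ 590. -118.  260.] [-1.571  0.    -2.001]
```

Call:
apply_moves(increments=[[[-3.6,-0.3,-2.4],[0,-3.3,0],4],[[-3.7,-0.3,-2.2],[0,-3.3,0],4],[[-3.8,-0.3,-1.9],[0,-3.3,0],4],[[-3.9,-0.3,-1.7],[0,-3.3,0],4],[[-4,-0.3,-1.5],[0,-3.3,0],4]])

```text
t: 1.12
eef_pos: [308.4, -437.5, 229.4]
tcp_rot: [-1.57, -0.0, -2.58]
ft_force: [0.2, -0.2, -0.3]
opening: 0.528
```

Call:
apply_moves(increments=[[[-4.1,-0.3,-1.3],[0,-3.3,0],4],[[-4.2,-0.3,-1],[0,-3.3,0],4],[[-4.2,-0.3,-0.8],[0,-3.3,0],4],[[-4.3,-0.3,-0.5],[0,-3.3,0],4],[[-4.3,-0.3,-0.3],[0,-3.3,0],4]])

```text
t: 1.75
eef_pos: [452.4, -268.0, 245.8]
tcp_rot: [-1.568, -0.0, -2.282]
ft_force: [0.3, -0.2, 0.0]
opening: 0.425
```

Call:
apply_moves(increments=[[[-4.3,-0.3,0],[0,-3.3,0],4],[[-4.3,-0.3,0.2],[0,-3.3,0],4],[[-4.3,-0.3,0.5],[0,-3.4,0],4],[[-4.2,-0.3,0.7],[0,-3.3,0],4],[[-4.2,-0.3,1],[0,-3.4,0],4]])

```text
t: 2.38
eef_pos: [595.8, -97.8, 262.0]
tcp_rot: [-1.567, -0.001, -1.981]
ft_force: [0.5, -0.1, -0.5]
opening: 0.421
```

```bash
python3 - <<'E'
from h import *
p=cam('wrist'); save(p,'w1',s=1.5); s=readout.state(); print(s['t'],s['eef_pos'],s['tcp_rot'],p['W'].round(2).tolist(),p['f'])
import pickle; pickle.dump(p,open('w1.pkl','wb'))
for t in T4:
    for d in nets.mark_of(p,t)[:3]:
        w=world(p,d['point']); print(t,round(d['confidence'],2),w.round(1),pix(p,w).round(0))
E
```

```text
2.425 [598.30168201 -94.51874624 262.17170204] [-1.56593662e+00  4.00095372e-04 -1.97592271e+00] [[0.92, -0.38, -0.12, 629.03], [-0.4, -0.87, -0.28, -19.53], [0.0, 0.3, -0.95, 432.23], [0.0, 0.0, 0.0, 1.0]] 298.2291382766229
right_bracket_rib 0.65 [ 463.1 -116.    30.6] [173. 212.]
left_bin_floor 0.68 [ 531.4 -313.8    7.4] [269. 294.]
```

View pics/w1.png

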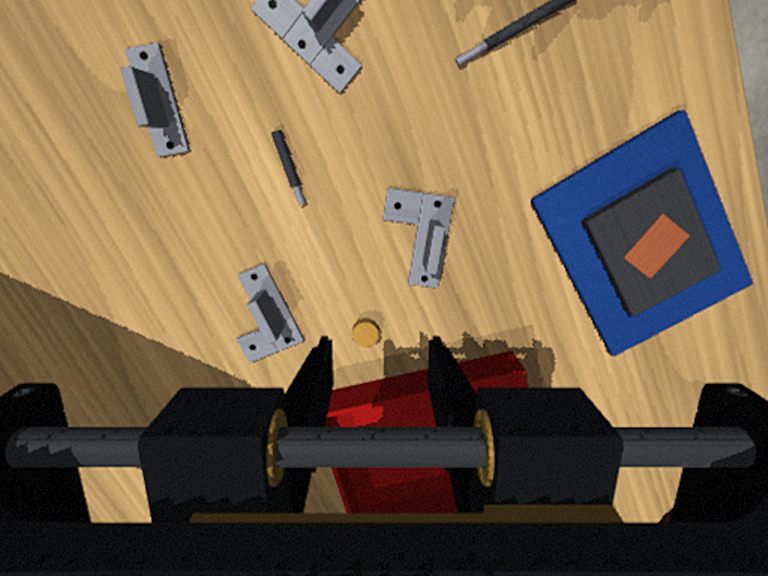

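The wrist view (1.5x) shows the left bracket with its plain hole at (424,279), corner hole at (438,204) and tab hole at (397,205). The right bracket has its plain hole at (255,277), tab corner at (290,340) and tab hole at (252,348). Handedness is confirmed for both.

```bash
python3 - <<'E'
from h import *
import pickle; p=pickle.load(open('w1.pkl','rb'))
for n,L in dict(left=[(424,279),(438,204),(397,205)],right=[(255,277),(288,340),(252,348)]).items():
    W=[onplane(p,np.array(q)/1.5,5) for q in L]; d=W[1]-W[0]
    print(n,[w[:2].round(1) for w in W],'mid',((W[0]+W[1])/2).round(1),np.linalg.norm(d).round(1),'yaw',np.arctan2(d[1],d[0]).round(3))
q=cam('wrist'); s=readout.state(); print(s['eef_pos'],s['tcp_rot'])
for t in T4[:2]:
  for d in nets.mark_of(q,t)[:2]: print(t,d['confidence'],world(q,d['point']))
plan([625,-150,190],1.14-np.pi,1,4.0)
E
```

```text
left [array([ 621.7, -150.2]), array([661.3, -87.1]), array([625.4, -72.5])] mid [ 641.5 -118.7    5. ] 74.5 yaw 1.011
right [array([469. , -81.2]), array([ 468. , -154.8]), array([ 429.5, -147.8])] mid [ 468.5 -118.     5. ] 73.6 yaw -1.584
[594.43445026 -99.63782437 261.68337574] [-1.56753524e+00 -1.40655622e-03 -1.98365322e+00]
left_bracket_rib 0.61 [ 645.22345881 -114.24879988   28.25094818]
right_bracket_rib 0.59 [ 464.78641333 -118.08948517   27.3667787 ]
per row mm 19 deg 0.2
[[[0.67, 1.44, 0.96], [-0.0, 0.2, 0.0], 4.0], [[0.67, 1.44, 0.96], [-0.1, 0.2, 0.0], 4.0], [[0.66, 1.44, 0.96], [-0.0, 0.2, 0.0], 4.0], [[0.66, 1.44, 0.97], [-0.1, 0.2, 0.0], 4.0], [[0.65, 1.44, 0.97], [-0.0, 0.2, 0.1], 4.0]]
end [ 625. -150.  190.] [-1.571e+00  1.000e-03 -2.002e+00]
```

```bash
python3 - <<'E'
from h import *
plan([642,-118,125],1.05-np.pi,1,4.0)
E
```

```text
per row mm 29 deg 1.2
[[[-0.06, 2.74, 1.01], [-0.0, 1.2, 0.0], 4.0], [[-0.08, 2.74, 1.0], [-0.1, 1.2, 0.0], 4.0], [[-0.09, 2.74, 1.01], [-0.0, 1.3, 0.0], 4.0], [[-0.12, 2.74, 1.01], [-0.1, 1.2, 0.0], 4.0], [[-0.14, 2.73, 1.0], [-0.0, 1.3, 0.1], 4.0]]
end [ 642. -118.  125.] [-1.571e+00  1.000e-03 -2.092e+00]
```

Call:
apply_moves(increments=[[[-0.1,2.9,1],[0,1.3,0],4],[[-0.1,2.9,1],[0,1.3,0],4],[[-0.1,2.9,1],[0,1.3,0],4],[[-0.1,2.7,1],[0,1.3,0],4],[[-0.1,1.5,0.8],[0,0.6,0],4]])

```text
t: 3.4
eef_pos: [640.2, -122.2, 132.2]
tcp_rot: [-1.563, 0.0, -2.096]
ft_force: [-0.5, 0.6, 0.5]
opening: 0.423
```

```bash
python3 - <<'E'
from h import *
import pickle
cam('wrist');cam('wrist');p=cam('wrist'); save(p,'w2',s=1.5); s=readout.state(); print(s['t'],s['eef_pos'],s['tcp_rot'])
pickle.dump(p,open('w2.pkl','wb'))
for t in T4:
    for d in nets.mark_of(p,t)[:3]:
        w=world(p,d['point']); print(t,round(d['confidence'],2),w.round(1),pix(p,w).round(0))
E
```

```text
3.55 [ 640.31077789 -121.8655971   133.24718354] [-1.56209888e+00  1.62365314e-04 -2.09446891e+00]
left_bracket_rib 0.91 [ 642.2 -116.9   24.6] [252. 186.]
right_bracket_rib 0.64 [ 464.7 -114.8   29.3] [103. 268.]
```

View pics/w2.png

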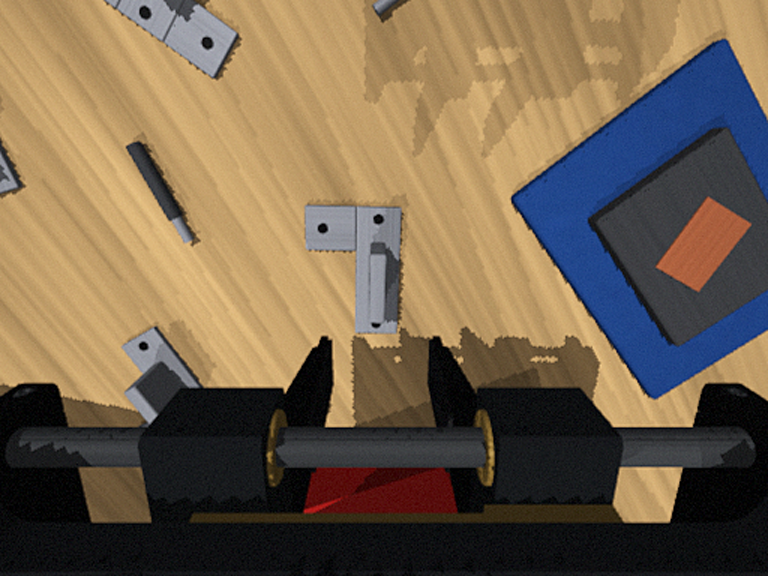

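The close view (1.5x) shows the left bracket midway between the fingers. Its strap corners are at (356,206), (401,207), (398,333) and (355,333), the tab's outer edge runs (305,206)-(306,250), and the rib top runs about (379,243)-(377,322).

```bash
python3 - <<'E'
from h import *
import pickle; p=pickle.load(open('w2.pkl','rb'))
C=[onplane(p,np.array(q)/1.5,5) for q in [(357,206),(401,207),(398,333),(355,333),(305,206),(306,250)]]
m=sum(C[:4])/4; print('mid',m.round(1),[np.linalg.norm(a-b).round(1) for a,b in zip(C[:4],C[1:4]+C[:1])])
a=lambda u,v: np.arctan2(*(v-u)[[1,0]]).round(3)
print('yaws',a(C[3],C[0]),a(C[2],C[1]),a(C[1],C[4])-1.571,a(C[5],C[4]))
r=[onplane(p,np.array(q)/1.5,44) for q in [(379,243),(377.5,322)]]; print('rib top',np.round(r,1).tolist(),a(r[1],r[0]),np.linalg.norm(r[1]-r[0]))
# height by two views: rib mark rays from wrist & top
t=cam('top'); d=nets.mark_of(t,T4[0])[0]; e=nets.mark_of(p,T4[0]) if False else None
print(d['confidence'],world(t,d['point']))
b=[(q,world(t,x['point']).round(1)) for q in T4[2:] for x in nets.mark_of(t,q)[:1]]; print(b)
E
```

```text
mid [ 641.8 -117.9    5. ] [np.float64(29.0), np.float64(89.6), np.float64(30.9), np.float64(90.3)]
yaws 1.014 1.035 1.034 1.018
rib top [[656.7, -93.6, 44.0], [631.0, -136.1, 44.0]] 1.026 49.618551801828Traceback (most recent call last):
  File "<stdin>", line 9, in <module>
IndexError: list index out of range
```

```bash
python3 - <<'E'
from h import *
plan([642,-118,12],1.025-np.pi,2,4.0)
E
```

```text
per row mm 12 deg 0.1
[[[-0.03, 1.22, -0.02], [-0.1, 0.1, -0.0], 4.0], [[-0.04, 1.22, -0.02], [-0.1, 0.1, -0.0], 4.0], [[-0.03, 1.23, -0.01], [-0.1, 0.1, -0.0], 4.0], [[-0.04, 1.22, -0.01], [-0.0, 0.1, -0.0], 4.0], [[-0.03, 1.23, -0.01], [-0.1, 0.2, -0.0], 4.0]]
[[[-0.04, 1.22, -0.01], [-0.0, 0.1, -0.0], 4.0], [[-0.03, 1.23, -0.01], [-0.1, 0.2, -0.0], 4.0], [[-0.04, 1.22, -0.01], [-0.0, 0.1, -0.0], 4.0], [[-0.03, 1.23, -0.0], [-0.1, 0.2, -0.0], 4.0], [[-0.03, 1.22, -0.01], [-0.0, 0.1, -0.0], 4.0]]
end [ 641.9 -118.    12. ] [-1.571e+00  1.000e-03 -2.116e+00]
```

Call:
apply_moves(increments=[[[-0.1,1.8,0],[-0.3,0.6,0],4],[[-0.1,1.8,0],[-0.2,0.4,0],4],[[-0.1,1.8,0],[0,0.2,0],4],[[-0.1,1.8,0],[0,0.1,0],4],[[0,1,0],[0,0,0],4]])

```text
t: 4.47
eef_pos: [642.7, -117.4, 46.5]
tcp_rot: [-1.57, 0.001, -2.118]
ft_force: [-0.8, -0.7, -0.6]
opening: 0.419
```

```bash
python3 - <<'E'
from h import *
plan([642,-118,12],1.025-np.pi,1,4.0)
E
```

```text
per row mm 7 deg 0.0
[[[0.02, 0.69, -0.01], [-0.0, -0.0, -0.0], 4.0], [[0.02, 0.69, -0.0], [-0.0, -0.0, -0.0], 4.0], [[0.02, 0.69, -0.01], [-0.0, -0.0, -0.0], 4.0], [[0.02, 0.69, -0.0], [-0.0, -0.0, -0.0], 4.0], [[0.01, 0.69, -0.01], [-0.0, -0.1, -0.0], 4.0]]
end [ 642. -118.   12.] [-1.570e+00  1.000e-03 -2.116e+00]
```

Call:
apply_moves(increments=[[[0.1,1,0],[0,0,0],4],[[0,1,0],[0,0,0],4],[[0,0.8,0],[0,0,0],4],[[0,0.6,0],[0,0,0],4],[[0,0.3,0],[0,0,0],4]])

```text
t: 5.1
eef_pos: [642.4, -118.4, 6.8]
tcp_rot: [-1.57, 0.001, -2.118]
ft_force: [0.6, -0.4, -0.6]
opening: 0.422
```

Call:
apply_moves(increments=[[[0,-0.4,0],[0,0,0],4],[[0,-0.2,0],[0,0,0],0],[[0,0,0],[0,0,0],0],[[0,0,0],[0,0,0],0],[[0,0,0],[0,0,0],0]])

```text
t: 5.72
eef_pos: [642.5, -118.4, 14.3]
tcp_rot: [-1.569, 0.001, -2.118]
ft_force: [-1.9, 0.7, 1.0]
opening: 0.103
```

Call:
apply_moves(increments=[[[0,0,0],[0,0,0],0],[[0,0,0],[0,0,0],0],[[0,-0.5,0],[0,0,0],0],[[0,-2,0],[0,0,0],0],[[0,-3,0],[0,0,0],0]])

```text
t: 6.35
eef_pos: [641.1, -118.1, 69.2]
tcp_rot: [-1.574, -0.0, -2.118]
ft_force: [0.4, -0.3, -3.1]
opening: 0.106
```

The left bracket is held: opening is 10 mm and the weight reads about 3 N. Next is the left bin.

```bash
python3 - <<'E'
from h import *
plan([547,-320,150],1.46-np.pi,2,0)
E
```

```text
per row mm 24 deg 2.5
[[[2.21, -0.81, 0.24], [0.0, -2.5, -0.0], 0], [[2.22, -0.81, 0.15], [0.0, -2.5, -0.0], 0], [[2.23, -0.81, 0.05], [0.0, -2.5, -0.0], 0], [[2.23, -0.81, -0.05], [0.0, -2.5, -0.0], 0], [[2.22, -0.81, -0.14], [0.0, -2.5, -0.0], 0]]
[[[2.22, -0.8, -0.24], [0.0, -2.5, -0.0], 0], [[2.2, -0.81, -0.34], [0.0, -2.5, -0.0], 0], [[2.19, -0.8, -0.44], [0.1, -2.5, -0.0], 0], [[2.16, -0.81, -0.53], [0.0, -2.5, -0.0], 0], [[2.14, -0.8, -0.62], [0.1, -2.5, -0.0], 0]]
end [ 547. -320.  150.] [-1.570e+00  1.000e-03 -1.681e+00]
```

Call:
apply_moves(increments=[[[0.5,-2.5,0],[0,-2.5,0],0],[[2.2,-2,0.2],[0,-2.5,0],0],[[2.2,-1.5,0.1],[0,-2.5,0],0],[[2.2,-0.5,-0.1],[0,-2.5,0],0],[[2.2,0,-0.1],[0,-2.5,0],0]])

```text
t: 6.98
eef_pos: [603.0, -204.0, 145.6]
tcp_rot: [-1.565, -0.0, -1.89]
ft_force: [-0.6, 0.4, -3.6]
opening: 0.103
```

Call:
apply_moves(increments=[[[2.2,0,-0.2],[0,-2.5,0],0],[[2.2,0,-0.3],[0,-2.5,0],0],[[2.2,0,-0.4],[0,-2.5,0],0],[[2.2,0,-0.5],[0,-2.5,0],0],[[2,0,-0.6],[0,-2,0],0]])

```text
t: 7.6
eef_pos: [557.1, -308.3, 152.7]
tcp_rot: [-1.56, -0.004, -1.673]
ft_force: [0.1, 0.2, -3.3]
opening: 0.103
```

```bash
python3 - <<'E'
from h import *
import pickle
cam('wrist');cam('wrist');p=cam('wrist'); save(p,'w3',s=1.5); s=readout.state(); print(s['t'],s['eef_pos'],s['tcp_rot'],s['ft_force'])
pickle.dump(p,open('w3.pkl','wb'))
for t in T4:
    for d in nets.mark_of(p,t)[:3]:
        w=world(p,d['point']); print(t,round(d['confidence'],2),w.round(1),pix(p,w).round(0))
E
```

```text
7.75 [ 557.2149476  -308.21118112  152.43376375] [-1.55984619 -0.00375793 -1.67644256] [ 0.15426329  0.33743569 -3.85786327]
left_bracket_rib 0.72 [ 557.4 -306.7  166.9] [254. 248.]
```

View pics/w3.png

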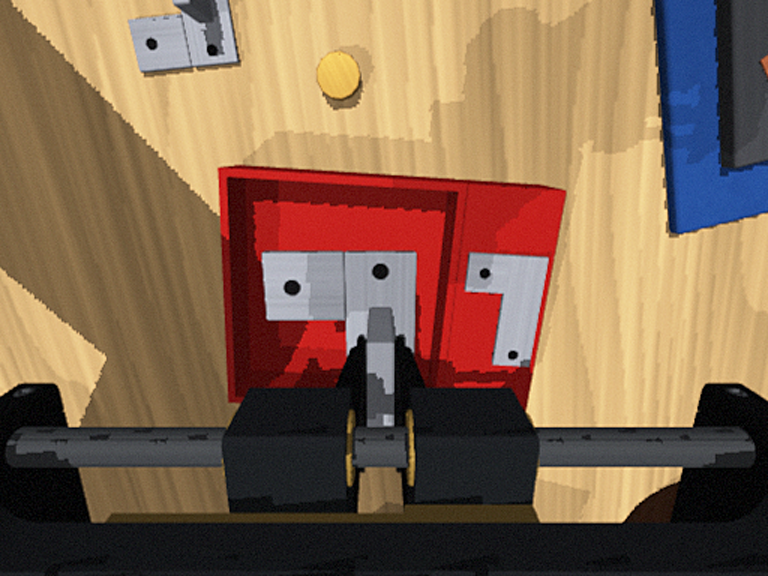

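The wrist view (1.5x) shows the bin's outer rim corner at (220,168), the ledge corner at (565,190), the left wall down to (229,403) and the ledge's right edge down to (528,405). The pattern's plain end is at (512,355) and its tab end at the top with the tab to the left, so this is the left-hand bin. The held bracket hangs level over it.

```bash
python3 - <<'E'
from h import *
import pickle; p=pickle.load(open('w3.pkl','rb'))
A,B,C,D=[onplane(p,np.array(q)/1.5,45) for q in [(220,168),(565,190),(229,403),(528,405)]]
d=B-A; y1=np.arctan2(d[1],d[0]); e=A-C; y2=np.arctan2(e[1],e[0])-np.pi/2; e=B-D; y3=np.arctan2(e[1],e[0])-np.pi/2
print(A,B,np.linalg.norm(d),y1,y2,y3)
y=y1; Rz=R.from_euler('z',y)
print('centre from A',A+Rz.apply([75,-80,-40]),'from B',B+Rz.apply([-(212-75),-80,-40]))
for nm in ['top','scene']:
    t=cam(nm)
    for q in T4[2:]:
        for x in nets.mark_of(t,q)[:1]: print(nm,q,round(x['confidence'],2),world(t,x['point']).round(1))
E
```

```text
[ 470.86936917 -225.37718607   45.        ] [ 676.86353557 -260.47792874   45.        ] 208.96329516985685 -0.16877576705317937 -0.17390193643559826 -0.15714460549050413
centre from A [ 531.36565421 -316.83865062    5.        ] from B [ 528.37209747 -316.32855819    5.        ]
top left_bin_floor 0.74 [ 525.6 -315.4    5.5]
top right_bin_floor 0.73 [536.5 307.9   6.7]
scene left_bin_floor 0.92 [ 526.8 -319.     5.3]
scene right_bin_floor 0.55 [533.6 304.8   7. ]
```

```bash
python3 - <<'E'
from h import *
plan([547,-320,60],1.403-np.pi,1,0)
E
```

```text
per row mm 19 deg 0.7
[[[0.27, 1.83, -0.2], [-0.1, 0.7, 0.0], 0], [[0.27, 1.82, -0.2], [-0.1, 0.7, 0.0], 0], [[0.27, 1.83, -0.19], [-0.1, 0.8, 0.1], 0], [[0.28, 1.82, -0.18], [-0.1, 0.7, 0.0], 0], [[0.29, 1.83, -0.18], [-0.2, 0.8, 0.1], 0]]
end [ 547. -320.   60.] [-1.571e+00  1.000e-03 -1.739e+00]
```

Call:
apply_moves(increments=[[[0.7,0.5,-0.5],[-0.3,1.5,0],0],[[0.5,1,-0.4],[-0.3,1.2,0.1],0],[[0.2,2,-0.2],[-0.1,0.7,0.1],0],[[0.1,2,0],[0,0.3,0],0],[[0,2,0],[0,0,0],0]])

```text
t: 8.88
eef_pos: [543.2, -323.0, 73.0]
tcp_rot: [-1.573, -0.0, -1.747]
ft_force: [0.4, -0.4, -3.9]
opening: 0.103
```

```bash
python3 - <<'E'
from h import *
plan([547,-320,30],1.403-np.pi,1,0)
E
```

```text
per row mm 9 deg 0.1
[[[-0.07, 0.86, 0.07], [0.0, -0.1, -0.0], 0], [[-0.07, 0.86, 0.06], [0.0, -0.1, -0.0], 0], [[-0.07, 0.86, 0.07], [0.0, -0.1, -0.0], 0], [[-0.08, 0.86, 0.07], [0.1, -0.1, -0.0], 0], [[-0.07, 0.86, 0.06], [0.0, -0.1, -0.0], 0]]
end [ 547. -320.   30.] [-1.571  0.    -1.738]
```

Call:
apply_moves(increments=[[[-0.2,0.6,0.2],[0,-0.3,0],0],[[-0.1,0.9,0.1],[0,0,0],0],[[0,0.9,0],[0,0,0],0],[[0,0.8,0],[0,0,0],0],[[0,0.3,0],[0,0,0],0]])

```text
t: 9.5
eef_pos: [546.1, -320.8, 35.0]
tcp_rot: [-1.575, 0.001, -1.743]
ft_force: [-0.4, 0.3, -3.0]
opening: 0.108
```

Call:
apply_moves(increments=[[[0,0.5,0],[0.2,0,0],0],[[0,0.4,0],[0,0,0],0],[[0,0.3,0],[0,0,0],0],[[0,0.1,0],[0,0,0],0],[[0,0,0],[0,0,0],0]])

```text
t: 10.12
eef_pos: [546.3, -321.0, 21.5]
tcp_rot: [-1.57, 0.0, -1.743]
ft_force: [-0.4, 0.1, -3.2]
opening: 0.097
```

Call:
apply_moves(increments=[[[0,0.1,0],[0,0,0],0],[[0,0.1,0],[0,0,0],0],[[0,0,0],[0,0,0],0],[[0,0,0],[0,0,0],0],[[0,0,0],[0,0,0],0]])

```text
t: 10.75
eef_pos: [546.5, -321.1, 19.7]
tcp_rot: [-1.57, 0.0, -1.743]
ft_force: [0.7, 0.4, -3.4]
opening: 0.103
```

Call:
apply_moves(increments=[[[0,0.1,0],[0,0,0],0],[[0,0.1,0],[0,0,0],0],[[0,0,0],[0,0,0],0],[[0,0,0],[0,0,0],0],[[0,0,0],[0,0,0],0]])

```text
t: 11.38
eef_pos: [546.6, -321.2, 19.3]
tcp_rot: [-1.569, -0.0, -1.743]
ft_force: [-0.6, 0.5, -1.5]
opening: 0.107
```

That is contact: the load has dropped to -1.5 N. I'll release and rise.

Call:
apply_moves(increments=[[[0,0,0],[0,0,0],4],[[0,0,0],[0,0,0],4],[[0,0,0],[0,0,0],4],[[0,0,0],[0,0,0],4],[[0,-0.5,0],[0,0,0],4]])

```text
t: 12.0
eef_pos: [547.1, -321.5, 24.8]
tcp_rot: [-1.568, -0.001, -1.743]
ft_force: [0.0, 0.0, 0.9]
opening: 0.422
```

Call:
apply_moves(increments=[[[0,-2,0],[0,0,0],4],[[0,-4,0],[0,0,0],4],[[0,-4,0],[0,0,0],4],[[0,-3,0],[0,0,0],4],[[0,0,0],[0,0,0],4]])

```text
t: 12.62
eef_pos: [546.7, -321.4, 160.4]
tcp_rot: [-1.567, -0.001, -1.743]
ft_force: [-0.4, 0.9, -0.3]
opening: 0.419
```

```bash
python3 - <<'E'
from h import *
p=cam('wrist'); 
print(pix(p,[530,-317,5]))
t=cam('top'); s=cam('scene')
for q in (p,t,s):
  for n in T4[:2]:
    for x in nets.mark_of(q,n)[:1]: print(n,round(x['confidence'],2),world(q,x['point']).round(1))
save(p,'w4'); 
print(readout.state()['t'])
plan([469,-118,130],-1.584,2,4.0)
E
```

```text
[237.54619582 177.59982447]
left_bracket_rib 0.84 [ 545.1 -316.1   31.3]
left_bracket_rib 0.95 [ 549.1 -319.4   35.3]
right_bracket_rib 0.67 [ 469.8 -120.5   27.7]
left_bracket_rib 0.74 [ 466.7 -118.8   30.9]
right_bracket_rib 0.58 [ 466.7 -117.5   29.3]
13.075
per row mm 22 deg 0.9
[[[-1.87, 0.27, -1.1], [0.0, -0.9, -0.0], 4.0], [[-1.88, 0.27, -1.08], [0.0, -0.9, -0.0], 4.0], [[-1.9, 0.28, -1.05], [0.0, -0.9, -0.0], 4.0], [[-1.92, 0.27, -1.01], [0.0, -0.9, -0.0], 4.0], [[-1.93, 0.28, -0.99], [0.0, -0.9, -0.0], 4.0]]
[[[-1.95, 0.27, -0.95], [0.0, -0.9, -0.0], 4.0], [[-1.96, 0.28, -0.92], [0.0, -0.9, -0.0], 4.0], [[-1.97, 0.27, -0.89], [0.0, -0.9, -0.0], 4.0], [[-1.99, 0.28, -0.87], [0.0, -1.0, -0.0], 4.0], [[-2.0, 0.27, -0.83], [0.1, -0.9, -0.1], 4.0]]
end [ 469. -118.  130.] [-1.57  -0.    -1.584]
```

View pics/w4.png

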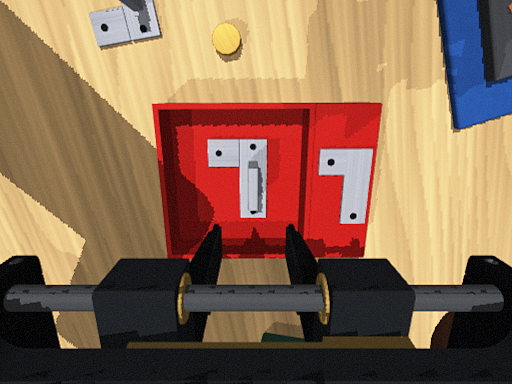

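Left bracket placed: it lies flat in the pocket with its strap at (240-267,140-217) px and rib up. Now the right bracket.

Call:
apply_moves(increments=[[[-2,0,-1.1],[0,-0.9,0],4],[[-2,0,-1.1],[0,-0.9,0],4],[[-2,0,-1.1],[0,-0.9,0],4],[[-2,0,-1],[0,-0.9,0],4],[[-2,0,-1],[0,-0.9,0],4]])

```text
t: 13.7
eef_pos: [506.1, -212.4, 155.3]
tcp_rot: [-1.574, 0.002, -1.664]
ft_force: [0.0, 0.2, 0.3]
opening: 0.421
```

Call:
apply_moves(increments=[[[-2,0.5,-0.9],[0,-0.9,0],4],[[-2,0.5,-0.9],[0,-0.9,0],4],[[-2,0.5,-0.9],[0,-0.9,0],4],[[-1.8,0.5,-0.8],[0,-0.9,0],4],[[-1,0,-0.4],[0,-0.5,0],4]])

```text
t: 14.32
eef_pos: [471.3, -118.3, 134.4]
tcp_rot: [-1.575, 0.003, -1.589]
ft_force: [0.2, 0.2, 0.2]
opening: 0.425
```

```bash
python3 - <<'E'
from h import *
import pickle
cam('wrist');cam('wrist');p=cam('wrist'); save(p,'w5',s=1.5); s=readout.state(); print(s['t'],s['eef_pos'],s['tcp_rot'])
pickle.dump(p,open('w5.pkl','wb'))
for t in T4:
    for d in nets.mark_of(p,t)[:3]:
        w=world(p,d['point']); print(t,round(d['confidence'],2),w.round(1),pix(p,w).round(0))
E
```

```text
14.475 [ 471.98445047 -119.12136585  134.8699758 ] [-1.57352133  0.00240813 -1.58975745]
right_bracket_rib 0.7 [ 464.6 -117.5   29.5] [246. 192.]
left_bin_floor 0.89 [ 534.9 -312.8    6.2] [308. 337.]
```

View pics/w5.png

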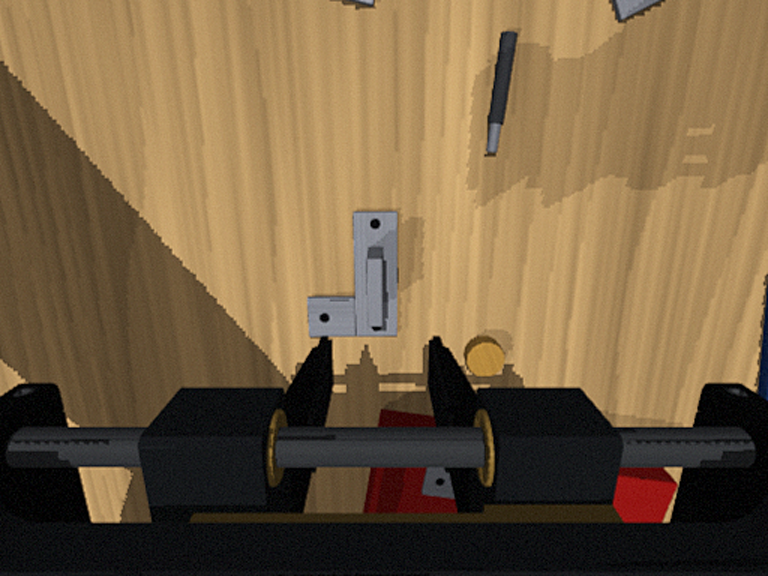

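The close view (1.5x) shows the right bracket's strap corners at (354,211), (397,211), (397,336) and (355,336), with the tab at lower left (308,297)-(309,336).

```bash
python3 - <<'E'
from h import *
import pickle; p=pickle.load(open('w5.pkl','rb'))
C=[onplane(p,np.array(q)/1.5,5) for q in [(354,211),(397.5,211),(397.5,336),(355,336),(309,336)]]
m=sum(C[:4])/4; print('mid',m.round(1),[np.linalg.norm(a-b).round(1) for a,b in zip(C[:4],C[1:4]+C[:1])])
a=lambda u,v: np.arctan2(*(v-u)[[1,0]]).round(3)
print('yaws',a(C[0],C[3]),a(C[1],C[2]),a(C[2],C[4])+1.571)
plan([m[0],m[1],14],-1.58,1,4)
E
```

```text
mid [ 468.4 -116.9    5. ] [np.float64(29.0), np.float64(90.1), np.float64(30.8), np.float64(90.1)]
yaws -1.599 -1.579 4.694
per row mm 24 deg 0.1
[[[-0.05, 2.42, -0.07], [0.0, -0.1, -0.0], 4], [[-0.05, 2.41, -0.07], [0.0, -0.1, -0.0], 4], [[-0.05, 2.42, -0.06], [0.1, -0.1, -0.0], 4], [[-0.05, 2.41, -0.07], [0.0, -0.2, -0.1], 4], [[-0.05, 2.42, -0.07], [0.1, -0.1, -0.0], 4]]
end [ 468.4 -116.9   14. ] [-1.57e+00  1.00e-03 -1.58e+00]
```

Call:
apply_moves(increments=[[[-0.1,1.8,-0.2],[0.1,0,0],4],[[-0.1,1.8,-0.1],[0,0,0],4],[[0,1.8,-0.1],[0,0,0],4],[[0,1.8,0],[0,0,0],4],[[0,1,0],[0,0,0],4]])

```text
t: 15.3
eef_pos: [469.7, -120.1, 51.3]
tcp_rot: [-1.568, 0.001, -1.594]
ft_force: [0.5, 0.8, 0.4]
opening: 0.423
```

Call:
apply_moves(increments=[[[-0.3,0.8,-0.1],[0,0,0],4],[[-0.1,0.9,0],[0,0,0],4],[[0,0.9,0],[0,0,0],4],[[0,0.6,0],[0,0,0],4],[[0,0,0],[0,0,0],4]])

```text
t: 15.92
eef_pos: [469.3, -116.2, 17.5]
tcp_rot: [-1.568, 0.001, -1.594]
ft_force: [0.7, 0.1, 0.2]
opening: 0.419
```

Call:
apply_moves(increments=[[[0,0.2,-0.1],[0,0,0],4],[[0,0.1,0],[0,0,0],4],[[0,0,0],[0,0,0],0],[[0,0,0],[0,0,0],0],[[0,0,0],[0,0,0],0]])

```text
t: 16.55
eef_pos: [468.6, -116.3, 15.0]
tcp_rot: [-1.566, 0.0, -1.594]
ft_force: [0.0, -0.8, -0.2]
opening: 0.162
```

Call:
apply_moves(increments=[[[0,0,0],[0,0,0],0],[[0,0,0],[0,0,0],0],[[0,0,0],[0,0,0],0],[[0,-1,0],[0,0,0],0],[[0,-3,0],[0,0,0],0]])

```text
t: 17.18
eef_pos: [467.2, -115.9, 54.7]
tcp_rot: [-1.571, 0.002, -1.595]
ft_force: [1.3, -0.7, -4.4]
opening: 0.1
```

```bash
python3 - <<'E'
from h import *
E=plan([500,100,150],-1.48,1,0)
E=plan([515,305,150],-1.39,1,0,start=E)
E
```

```text
per row mm 48 deg 1.3
[[[-4.34, -1.9, 0.55], [-0.0, -1.3, -0.0], 0], [[-4.32, -1.9, 0.65], [-0.0, -1.3, -0.0], 0], [[-4.31, -1.9, 0.75], [-0.0, -1.3, -0.0], 0], [[-4.28, -1.9, 0.85], [-0.0, -1.3, -0.1], 0], [[-4.27, -1.9, 0.95], [-0.0, -1.4, -0.0], 0]]
end [500. 100. 150.] [-1.571  0.    -1.479]
per row mm 41 deg 1.0
[[[-4.05, 0.0, 0.67], [-0.0, -1.0, -0.0], 0], [[-4.04, 0.0, 0.74], [-0.0, -1.0, -0.0], 0], [[-4.03, 0.0, 0.82], [-0.0, -1.0, -0.0], 0], [[-4.02, 0.0, 0.88], [-0.0, -1.1, -0.0], 0], [[-4.0, 0.01, 0.96], [-0.0, -1.0, -0.0], 0]]
end [515. 305. 150.] [-1.571  0.    -1.39 ]
```

Call:
apply_moves(increments=[[[0,-4,0],[0,-1,0],0],[[-2,-4,0.5],[0,-1.3,0],0],[[-4,-1.5,0.7],[0,-1.3,0],0],[[-4.3,0,0.9],[0,-1.3,0],0],[[-4.3,0,1],[0,-1.3,0],0]])

```text
t: 17.8
eef_pos: [493.5, 32.8, 157.5]
tcp_rot: [-1.567, 0.001, -1.489]
ft_force: [1.6, -0.3, -4.6]
opening: 0.103
```

Call:
apply_moves(increments=[[[-4.3,0,0.9],[0,-1.3,0],0],[[-4.3,0,0.9],[0,-1.2,0],0],[[-4.3,0,0.9],[0,-1.2,0],0],[[-4.3,0,1],[0,-1,0],0],[[-4.3,0,1],[0,-1,0],0]])

```text
t: 18.42
eef_pos: [511.4, 259.3, 160.3]
tcp_rot: [-1.567, 0.001, -1.386]
ft_force: [0.8, -0.3, -3.7]
opening: 0.105
```

```bash
python3 - <<'E'
from h import *
plan([550,309,150],-1.37,1,0)
E
```

```text
per row mm 13 deg 0.2
[[[-0.83, 0.21, 0.94], [-0.0, -0.2, -0.0], 0], [[-0.83, 0.21, 0.94], [-0.1, -0.2, -0.0], 0], [[-0.83, 0.21, 0.95], [-0.0, -0.2, -0.0], 0], [[-0.83, 0.21, 0.95], [-0.1, -0.2, -0.0], 0], [[-0.82, 0.21, 0.95], [-0.0, -0.1, -0.1], 0]]
end [550. 309. 150.] [-1.570e+00 -1.000e-03 -1.371e+00]
```

Call:
apply_moves(increments=[[[-0.5,0.2,1.1],[0,0,0],0],[[-0.8,0.2,1.1],[0,0,0],0],[[-0.8,0.1,1.1],[0,0,0],0],[[-0.7,0,0.8],[0,0,0],0],[[-0.3,0,0.3],[0,0,0],0]])

```text
t: 19.05
eef_pos: [550.4, 300.0, 155.4]
tcp_rot: [-1.569, 0.001, -1.386]
ft_force: [0.4, -0.7, -3.3]
opening: 0.103
```

```bash
python3 - <<'E'
from h import *
import pickle
cam('wrist');cam('wrist');p=cam('wrist'); save(p,'w6',s=1.5); s=readout.state(); print(s['t'],s['eef_pos'],s['tcp_rot'],s['ft_force'])
pickle.dump(p,open('w6.pkl','wb'))
for t in T4:
    for d in nets.mark_of(p,t)[:3]:
        w=world(p,d['point']); print(t,round(d['confidence'],2),w.round(1),pix(p,w).round(0))
E
```

```text
19.2 [549.79753433 299.74620001 155.49598225] [-1.56874874e+00  8.52101820e-04 -1.38539253e+00] [-3.15368914e-03 -4.43560955e-01 -3.47150105e+00]
right_bracket_rib 0.69 [546.3 301.8 169.7] [247. 248.]
right_bin_floor 0.73 [533.9 306.9   1.9] [240. 171.]
```

View pics/w6.png

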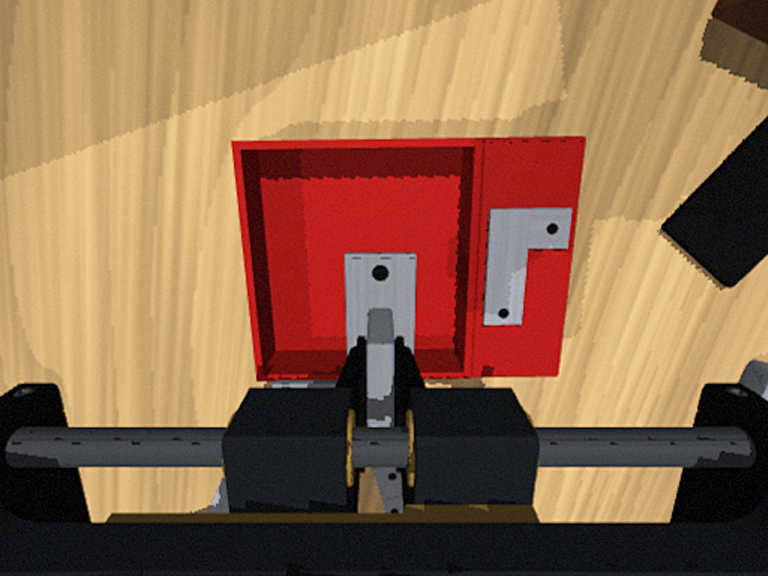

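The wrist view shows the bin's rim corner at (233,142), ledge corner at (585,137), left wall down to (259,380) and right edge down to (558,376). The pattern's plain end is at (503,313) and its tab end at the top with the tab to the right, so this is the right-hand bin.

```bash
python3 - <<'E'
from h import *
import pickle; p=pickle.load(open('w6.pkl','rb'))
A,B,C,D=[onplane(p,np.array(q)/1.5,45) for q in [(233,142),(585,137),(259,380),(558,376)]]
d=B-A; y1=np.arctan2(d[1],d[0]); e=A-C; y2=np.arctan2(e[1],e[0])-np.pi/2; e=B-D; y3=np.arctan2(e[1],e[0])-np.pi/2
print(np.linalg.norm(d),np.linalg.norm(A-C),y1,y2,y3)
y=np.mean([y1,y2,y3]); Rz=R.from_euler('z',y)
c=[A+Rz.apply([75,-80,-40]),B+Rz.apply([-137,-80,-40]),C+Rz.apply([75,80,-40]),D+Rz.apply([-137,80,-40])]
print(np.round(c,1)); m=np.mean(c,0)
tgt=m+Rz.apply([17,0,0]); print(y,m,'rib',tgt)
plan([tgt[0],tgt[1],60],-np.pi/2+y,1,0)
E
```

```text
209.6095458567395 158.50413543316864 0.1975249697472994 0.20169512764254516 0.20076864931933036
[[537.3 308.5   5. ]
 [535.1 307.5   5. ]
 [537.3 310.    5. ]
 [534.9 309.1   5. ]]
0.1999962489030583 [536.13055585 308.79920655   5.        ] rib [552.79170035 312.17652268   5.        ]
per row mm 19 deg 0.2
[[[-0.23, 1.92, 0.1], [-0.0, -0.2, -0.0], 0], [[-0.23, 1.91, 0.1], [-0.0, -0.2, -0.0], 0], [[-0.23, 1.92, 0.11], [-0.0, -0.1, -0.0], 0], [[-0.23, 1.91, 0.1], [-0.1, -0.2, -0.0], 0], [[-0.24, 1.92, 0.11], [-0.0, -0.1, -0.0], 0]]
end [552.8 312.2  60. ] [-1.570e+00  1.000e-03 -1.371e+00]
```

Call:
apply_moves(increments=[[[-0.8,0.8,0.4],[0,-0.6,0],0],[[-0.4,1.5,0.2],[0,-0.3,0],0],[[-0.1,2,0],[0,0,0],0],[[0,2,0],[0,0,0],0],[[0,1.5,0],[0,0,0],0]])

```text
t: 20.02
eef_pos: [553.3, 315.5, 72.9]
tcp_rot: [-1.568, 0.001, -1.367]
ft_force: [-0.1, 0.9, -5.2]
opening: 0.104
```

```bash
python3 - <<'E'
from h import *
plan([552.8,312.2,30],-1.371,1,0)
E
```

```text
per row mm 9 deg 0.1
[[[0.06, 0.86, -0.03], [-0.0, 0.0, -0.0], 0], [[0.06, 0.86, -0.02], [-0.0, 0.1, -0.0], 0], [[0.07, 0.85, -0.03], [-0.1, 0.0, -0.0], 0], [[0.06, 0.86, -0.02], [-0.0, 0.1, -0.0], 0], [[0.07, 0.85, -0.02], [-0.1, 0.0, -0.1], 0]]
end [552.8 312.2  30. ] [-1.572e+00 -1.000e-03 -1.371e+00]
```

Call:
apply_moves(increments=[[[0.2,0.6,0],[0,0,0],0],[[0.1,0.9,0],[0,0,0],0],[[0,0.9,0],[0,0,0],0],[[0,0.8,0],[0,0,0],0],[[0,0.3,0],[0,0,0],0]])

```text
t: 20.65
eef_pos: [554.1, 312.5, 34.9]
tcp_rot: [-1.569, 0.001, -1.367]
ft_force: [-0.3, -1.1, -3.5]
opening: 0.105
```

Call:
apply_moves(increments=[[[0,0.4,0],[0,0,0],0],[[0,0.3,0],[0,0,0],0],[[0,0.2,0],[0,0,0],0],[[0,0,0],[0,0,0],0],[[0,0,0],[0,0,0],0]])

```text
t: 21.28
eef_pos: [554.4, 312.7, 25.8]
tcp_rot: [-1.568, 0.001, -1.367]
ft_force: [0.5, -1.2, -3.4]
opening: 0.104
```

Call:
apply_moves(increments=[[[0,0.3,0],[0,0,0],0],[[0,0.1,0],[0,0,0],0],[[0,0.1,0],[0,0,0],0],[[0,0,0],[0,0,0],0],[[0,0,0],[0,0,0],0]])

```text
t: 21.9
eef_pos: [554.5, 312.8, 20.7]
tcp_rot: [-1.567, 0.001, -1.367]
ft_force: [0.5, 0.3, -3.1]
opening: 0.1
```

Call:
apply_moves(increments=[[[0,0.1,0],[0,0,0],0],[[0,0,0],[0,0,0],0],[[0,0,0],[0,0,0],0],[[0,0,0],[0,0,0],0],[[0,0,0],[0,0,0],0]])

```text
t: 22.52
eef_pos: [554.6, 312.8, 20.2]
tcp_rot: [-1.567, 0.001, -1.367]
ft_force: [-1.2, 0.1, -2.1]
opening: 0.102
```

The load is starting to come off. One more mm, then I'll release.

Call:
apply_moves(increments=[[[0,0.1,0],[0,0,0],0],[[0,0,0],[0,0,0],0],[[0,0,0],[0,0,0],4],[[0,0,0],[0,0,0],4],[[0,0,0],[0,0,0],4]])

```text
t: 23.15
eef_pos: [555.3, 313.1, 20.5]
tcp_rot: [-1.565, 0.002, -1.367]
ft_force: [0.7, -0.9, -0.4]
opening: 0.364
```

Call:
apply_moves(increments=[[[0,0,0],[0,0,0],4],[[0,-1,0],[0,0,0],4],[[0,-4,0],[0,0,0],4],[[0,-5,0],[0,0,0],4],[[0,-4,0],[0,0,0],4]])

```text
t: 23.78
eef_pos: [553.6, 312.2, 163.2]
tcp_rot: [-1.57, 0.001, -1.367]
ft_force: [0.4, 0.2, 0.2]
opening: 0.418
```

```bash
python3 - <<'E'
from h import *
for _ in range(3): p=cam('wrist')
t=cam('top'); s=cam('scene')
for q in (p,t,s):
  for n in T4[:2]:
    for x in nets.mark_of(q,n)[:1]: print(n,round(x['confidence'],2),world(q,x['point']).round(1))
a=p['img'][:,:,::-1]; b=t['img'][:,:,::-1][90:260,60:470]
b=cv2.resize(b,(512,212)); cv2.imwrite('pics/fin.png',np.vstack([a,b]))
st=readout.state(); print(st['t'],st['eef_pos'],st['ft_force'])
E
```

```text
right_bracket_rib 0.75 [550.4 314.1  33.1]
left_bracket_rib 0.72 [ 547.  -317.7   34.3]
right_bracket_rib 0.69 [555.9 310.3  34.3]
left_bracket_rib 0.66 [ 547.5 -323.    36.8]
right_bracket_rib 0.65 [551.  311.2  33.5]
24.325 [553.33763593 312.08714613 159.76409749] [ 0.39980238 -0.56092956  0.58232783]
```

View pics/fin.png

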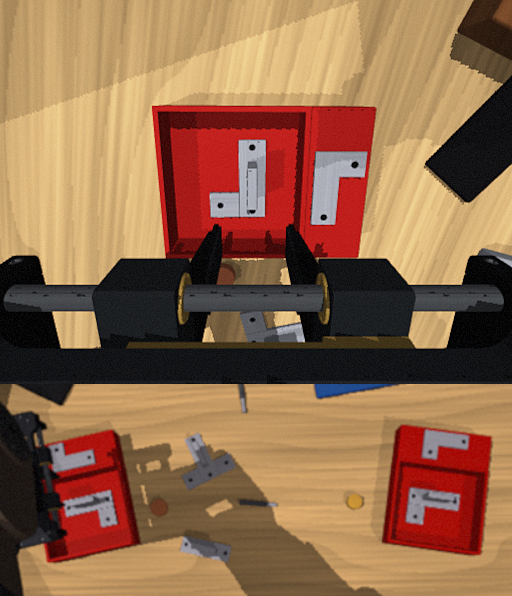

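The picture shows both brackets flat in the pockets with their ribs up and the gripper clear. The right one is at (238,180) in the wrist half and the left one at (435,505) in the top half. Handing in.

```bash
python3 -c "
from h import *
print(env.job_done())"
```

```text
the job is handed in; nothing more can be done
None
```

Both brackets are sorted. I placed the left-hand bracket first, in the bin with the left-hand pattern (y ≈ -317), then the right-hand one in the bin with the right-hand pattern (y ≈ +309). Each was lowered until the load on the wrist eased, released flat with its rib up, and the arm was raised clear. The job was handed in at about 24 s.

**Last checks:**
- **Pictures:** the final wrist and top pictures show both brackets lying inside the pockets with the gripper touching nothing.
- **Rib points:** they came out at about (547, -320, 35) and (552, 312, 34), each within 5 mm of its target.
- **Heights:** the last rib heights were 33–37 mm, where 33 mm was expected. That is within the networks' 4 mm accuracy.
- **Forces:** wrist readings stayed within about 5 N.

**Disagreements on the way:**
- My first reading of the left bracket's yaw, from the rough top view, was about 0.1 rad off; the close view corrected it before the grasp.
- One scene view gave a false "left bracket" at the right bracket's place, which the other views contradicted.

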